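# Dispense one pack into the hand-over drawer

### The job

Pull open the top drawer of the small grey cabinet, find the longest slim carton among the stock in the blue bin, take out only that one and lay it down flat in the drawer without letting it fall. Then push the drawer fully shut and, once it is shut, press the white call button on the counter all the way down and let it go. Leave the other stock in the bin and do not disturb the beaker, the bottle or the stapler on the counter.

Things in the scene. Friction and masses are not known exactly. Their poses are not given: they have to be found in the camera images.
- bin: Open blue plastic stock bin, fixed to the counter: outside 245 (its x) x 290 (its y) x 65 mm high, walls and floor 5 mm thick. Origin: centre of its underside. It holds eight packs and jars, all white: six on its floor in two ragged rows of three (rows run along its y), in any order, each turned a little, and two small cartons lying on top of others (never on the wanted one).
- pack: The wanted pack: long slim white carton with a narrow grey band round one end, 90 (its x, long axis) x 30 (y) x 28 mm (z), about 50 g, lying flat in the bin, long axis within 0.35 rad of the bin's x axis. About 25 mm or more is free beside each long side at its middle. Origin: centre of its underside.
- pack_center (a point): The middle of the wanted pack (14 mm above its underside as it lies).
- short_carton: Other stock: white carton of the same section but shorter, 58 (x) x 30 (y) x 28 mm (z), grey band at one end. Origin: centre of its underside.
- flat_carton: Other stock: wide flat white carton 85 (x) x 52 (y) x 22 mm (z), grey band at one end. Origin: centre of its underside.
- cube_carton: Other stock: blocky white carton 50 x 50 x 45 mm high, grey band at one end. Origin: centre of its underside.
- upper_carton: Other stock: small white carton 55 (x) x 26 (y) x 22 mm (z), grey band at one end, lying on top of the flat carton. Origin: centre of its underside.
- mini_carton: Other stock: very small white carton 40 (x) x 24 (y) x 18 mm (z), grey band at one end, lying on top of the short carton. Origin: centre of its underside.
- wide_jar: Other stock: white plastic screw-cap jar, diameter 44, height 50 mm, standing. Origin: centre of its underside.
- slim_jar: Other stock: white plastic screw-cap jar, diameter 34, height 56 mm, standing. Origin: centre of its underside.
- cab: Grey two-drawer cabinet, fixed to the counter: 240 (its x, depth) x 210 (its y, width) x 150 mm high; white drawer fronts face its -x (towards the robot). Origin: centre of its underside. The top panel begins 15 mm behind the drawer fronts' outer face, which is 120 mm before the origin when shut.
- cab_drawer0 (a joint): How far the top drawer is pulled out along the cabinet's -x, in m: 0 shut, 0.165 fully out. Starts 0 to 0.03. Sliding takes about 1 N; it stays where it is left.
- cab_drawer0_handle (a point): Middle of the top drawer's handle: a horizontal steel bar 11 mm thick, 105 mm long along the cabinet's y, 35 mm in front of the drawer front, 112 mm above the counter, 38 mm below the cabinet's top. Two thin legs at 45 mm either side of the middle. x axis: into the cabinet. It moves with the drawer.
- drawer_floor (a point): Centre of the top drawer's inner floor, 85 mm above the counter; it moves with the drawer. Axes as the cabinet's: x points into the cabinet. The inside measures 195 (x) x 168 (y) mm, walls 6 mm thick and 43 mm high above the floor (front panel 54 mm). The handle's middle is at x = -153.5 mm, z = +27 mm from this point.
- call_top (a point): Top centre of the white round call button, diameter 36 mm, in a grey round housing 52 mm across, fixed to the counter; the top is 22 mm above the counter.
- call (a joint): How far the button is pressed down, in m: 0 up, 0.006 fully down. A spring brings it back; it takes 1.5 N to start and 5 N to reach the bottom.
- beaker: Bystander: clear plastic beaker, diameter 68, height 75 mm, loose. Origin: centre of its underside.
- sanitiser: Bystander: white plastic bottle, diameter 60, height 120 mm, loose. Origin: centre of its underside.
- stapler: Bystander: dark stapler 130 (x) x 34 x 46 mm high, loose. Origin: centre of its underside.
Things that resemble listed ones, but are neither listed nor needed, are in the scene too. Leave any brown, turquoise or yellow look-alike of the flat_carton alone.

How it is judged (in metres and radians):
On the way, in this order (a step that is already met when the one before it is completed fails the run):
1. the top drawer is pulled open by at least 80 mm (value of joint cab_drawer0 above 0.08 m), for 0.1 s.
2. the wanted pack is lifted out of the bin in the fingers (height (world z) of pack above 0.075 m and contact force between the fingers and pack above 0.5 N), for 0.1 s.
3. the pack lies flat in the open top drawer, released (x of pack_center in the frame of drawer_floor between -0.095 and 0.095 m and y of pack_center in the frame of drawer_floor between -0.082 and 0.082 m and z of pack_center in the frame of drawer_floor between 0.005 and 0.025 m and angle between pack's own x axis and vertical between 1.42 and 1.72 rad and contact force between the fingers and pack below 0.1 N and value of joint cab_drawer0 above 0.04 m), for 0.1 s.
4. the drawer is shut (within 6 mm) with the pack in it (x of pack_center in the frame of drawer_floor between -0.095 and 0.095 m and y of pack_center in the frame of drawer_floor between -0.082 and 0.082 m and z of pack_center in the frame of drawer_floor between 0.005 and 0.025 m and angle between pack's own x axis and vertical between 1.42 and 1.72 rad and value of joint cab_drawer0 below 0.006 m), for 0.1 s.
5. the call button is pressed down at least 4 mm while the drawer is shut (value of joint call above 0.004 m and value of joint cab_drawer0 below 0.006 m), for 0.05 s.
At the end, for the whole second after the job is handed in: The top drawer is shut (within 6 mm) with the pack lying flat (within about 8 degrees) and at rest on its floor, the call button is up again, and the seven other stock items are in the bin (all of step 4 and contact force between the fingers and pack below 0.1 N and linear speed of pack below 0.02 m/s and value of joint call below 0.002 m and horizontal distance between each of short_carton, flat_carton, cube_carton, wide_jar, slim_jar, upper_carton, mini_carton and bin below 0.19 m and height (world z) of each of short_carton, flat_carton, cube_carton, wide_jar, slim_jar, upper_carton, mini_carton below 0.06 m); the robot touches nothing.
It fails at once if another stock item is lifted out of the bin (its underside over 90 mm above the counter) (height (world z) of any of short_carton, flat_carton, cube_carton, wide_jar, slim_jar, upper_carton, mini_carton above 0.09 m).
It fails at once if the pack is dropped or thrown (over 0.7 m/s with nothing touching it: a fall of some 25 mm) (linear speed of pack above 0.7 m/s and contact force between pack and anything else below 0.05 N).
It fails at once if the beaker, bottle or stapler is moved by over 30 mm (distance of any of beaker, sanitiser, stapler from where it was at the start of the episode above 0.03 m).
It also fails if it takes over 69 s, if anything falls off the work surface, if the arm or the gripper's body presses on something with over 40 N, if the wrist force passes 120 N, or if a joint passes its speed limit or range.

### The arm

A 6-joint arm with a two-finger parallel gripper is mounted at the origin on the work surface. World frame = base frame: x ahead of the robot, y to its left, z up, the work surface at z = 0. Lengths are in m, angles in degrees, forces in N, time in s.
With the tool pointing down it reaches from about 0.25 to 0.725 m from the base axis. Payload 9.7 kg.
Tool frame: the origin (TCP) lies midway between the tips of the shut fingers; the grasp point (between the pads) lies 19 mm behind it; z points along the fingers, y is the line along which they close (so a half turn about z gives the same grasp; the last joint's range is limited). The gripper opens to 85 mm and grips with 20 to 120 N. Pads are 22 mm wide; open, the fingers measure 114 mm over their backs; the gripper's body (76 mm by 85 mm) begins 54 mm behind the grasp point. The pads swing forward as they close: fully open they stand 13 mm farther back than shut.
Start: joints at [72.651, 4.979, 10.078, 95.1, 0, 90], TCP at [0.164, 0.525, 0.231] pointing down, gripper open.
Joint ranges: [-179.16, 179.16], [-48.56, 103.87], [-65.8, 70.77], [-126.05, 130.52], [-82.76, 87.17], [-180, 180]. Speed limits (degrees/s): [127.2, 127.2, 147.25, 180, 180, 180].

### API

Orientations are given as [roll, pitch, yaw] about the fixed x, y, z axes, in that order (R = Rz(yaw) Ry(pitch) Rx(roll)).
In Python, from plant import sense, get_image, camera_model, hand_in gives the robot as it stands.
- The arm moves only by the shell command python3 -m pendant 'ROWS'. ROWS is a JSON object of lists of equal length, an entry for each row: "travel": the shift along the tool's x, y, z in units of 2.5 cm (1.0 is 2.5 cm), a list of three; "angular": the turn, a rotation vector about the tool's x, y, z in units of 4 degrees (1.0 is 4 degrees), a list of three; "fingers": the opening, from -1 (shut) to 1 (fully open). A call has 1 to 10 rows; each row shifts and turns the commanded pose from where the row before left it, along the tool's axes as they then stand; what a row does not reach is not made up. A row lasts 1/10 s, in which the tool goes at most 50 mm and 8.59 degrees, less where a joint would pass 70% of its speed; a pose out of reach is approached as far as the arm can. A call with a number of a shift or a turn outside -1 to 1 is refused whole. A call with a gripper value outside its range is refused whole. The fingers move at their own pace and stop on an object; the grip force is fixed at half the most. Time passes only in rows, so rows that do not move let the fingers close. It gives the time, the measured TCP pose, the force, the opening and the grip force at its end, in the units of the state.
- sense(): the state, without advancing time (a new reading comes with each control period).
- get_image(name): name is "scene" or "top"; returns (picture, depth): 420x560x3 uint8, blue, green, red; 420x560 float32, m along the optical axis (not along the pixel's ray), 0 where there is no reading.
- camera_model(name): a dict with "K" (3x3 intrinsics, pixels), "extrinsics" (4x4, takes a point from world to camera coordinates). Camera axes: x right, y down, z forward; pixel columns grow to the right and rows downward; lengths in m; the calibration is good to about 2 mm. A picture is of the moment at which its call begins. camera_model takes no time and is no camera call.
- hand_in(): hands the job in; it is judged then, once.
The state is a dict: "time": time; "joints": joint angles; "qvel": joint speeds; "effort": joint torques, N m; "tool_pos": TCP position; "eef_rot": TCP orientation; "contact_force": force on the tool from outside, world axes, zero at the start; "moment": the same for the moment, N m; "finger_gap": finger opening in m; "grasp_force": force on a finger pad.
Only numpy, scipy, OpenCV 4.12 (cv2) and the standard library are available. Lean on these libraries where they do the work, as an engineer would, in place of code of your own. Each camera call takes 0.05 s, during which the arm holds its last target. There are 200 camera calls.

## Working session

There is one attempt and no reset: what is moved stays moved. The work goes in short steps, Python scripts to look and compute and a shell command to move; the robot and the scene stay as the last step left them, time stands still between calls to the robot, and variables do not carry over. Pictures are saved under pics/ and viewed, at most 10 in all, crops included, and the job is handed in when it is done.

```bash
ls; mkdir -p pics; python3 - <<'E'
from plant import *
import cv2,numpy as np
print(sense())
for n in("scene","top"):
    p,d=get_image(n); cv2.imwrite(f"pics/{n}0.png",p); np.save(f"{n}_d.npy",d)
    m=camera_model(n); print(n,np.round(m["K"],1).tolist(),np.round(m["extrinsics"],3).tolist(),(d>0).mean())
E
```

```text
pics
{'time': 0.0, 'joints': array([7.26517225e+01, 5.01185584e+00, 1.00338402e+01, 9.50981968e+01,
       1.32044779e-03, 9.00006040e+01]), 'qvel': array([-0.03558409, -0.06383695, -0.07320196, -0.03533534,  0.04740474,
        0.01956676]), 'effort': array([ 4.95431868e-04, -5.20393038e+01,  4.64797676e+01,  1.64770213e-02,
        2.73543748e-05,  1.59179046e-05]), 'tool_pos': array([0.16392612, 0.52477049, 0.23057031]), 'eef_rot': array([-1.79923788e+02, -1.31964322e-03,  1.62651117e+02]), 'contact_force': array([-0.20265294,  0.51423878,  0.41635782]), 'moment': array([-0.00450225,  0.0344459 , -0.00662946]), 'grasp_force': 0.0, 'finger_gap': 0.08505178909698481}
scene [[379.3, 0.0, 276.8], [0.0, 379.3, 208.1], [0.0, 0.0, 1.0]] [[0.791, 0.612, -0.006, -0.456], [0.438, -0.572, -0.693, -0.177], [-0.428, 0.545, -0.721, 1.327], [0.0, 0.0, 0.0, 1.0]] 0.9960841836734694
top [[390.5, 0.0, 274.2], [0.0, 390.5, 210.8], [0.0, 0.0, 1.0]] [[0.003, -1.0, 0.01, -0.012], [-0.997, -0.003, -0.073, 0.53], [0.073, -0.009, -0.997, 1.256], [0.0, 0.0, 0.0, 1.0]] 0.9961522108843538
```

View pics/top0.png

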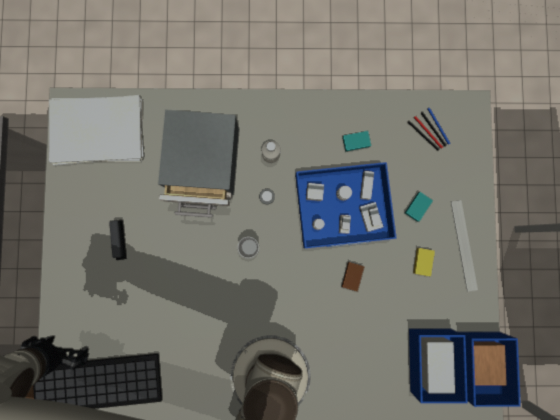

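View pics/scene0.png

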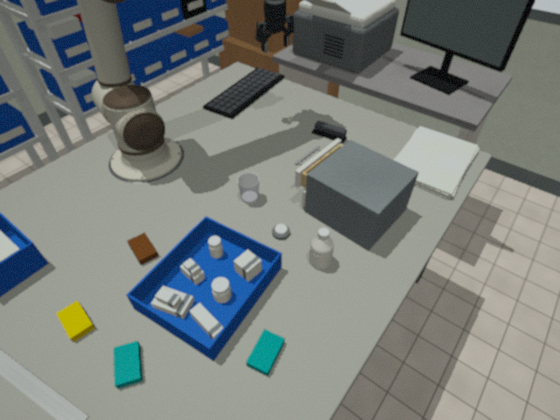

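The top view shows the cabinet at about (198,150), with its handle near (196,210). The button is at (266,197), the beaker at (249,247) and the bottle at (270,150). In the bin, the likely long carton is at (367,185), the flat carton with one on top at (372,217), and the short carton with the mini on top at (345,224). In the scene view the long carton is at (206,320). Next I'll measure these.

```bash
cat > h.py <<'E'
from plant import *
import cv2,numpy as np
def cloud(n,d):
    m=camera_model(n);K=m["K"];T=np.linalg.inv(m["extrinsics"])
    v,u=np.indices(d.shape); P=np.stack([(u-K[0,2])/K[0,0]*d,(v-K[1,2])/K[1,1]*d,d],-1)
    return P@T[:3,:3].T+T[:3,3]
def proj(n,p):
    m=camera_model(n);q=m["extrinsics"][:3]@np.append(p,1);q=m["K"]@q;return q[:2]/q[2]
def rect(pts):
    (c,s,a)=cv2.minAreaRect((pts[:,:2]*1000).astype(np.float32)); return np.round(c,1),np.round(s,1),round(a,1)
E
python3 - <<'E'
from h import *
for n in("scene","top"):
    p=cv2.imread(f"pics/{n}0.png");C=cloud(n,np.load(f"{n}_d.npy")); X,Y,Z=C[...,0],C[...,1],C[...,2]
    hsv=cv2.cvtColor(p,cv2.COLOR_BGR2HSV)
    print(n,"table z",np.median(Z[(abs(X-.3)<.05)&(abs(Y)<.05)]))
    roi=(X>.3)&(X<.72)&(Y<-.02)&(Y>-.4)
    blue=roi&(hsv[...,1]>150)&(abs(hsv[...,0].astype(int)-115)<10)&(Z>.055)&(Z<.075)
    print("bin rim",rect(C[blue]),np.median(Z[blue]))
    w=(roi&(hsv[...,1]<90)&(Z>.015)&(Z<.1)).astype(np.uint8)
    k,L,S,c=cv2.connectedComponentsWithStats(w)
    for i in range(1,k):
        if S[i,4]<25: continue
        q=C[L==i]; t=np.percentile(q[:,2],90); q2=q[q[:,2]>t-.006]
        print(np.round(c[i]),S[i,4],"top",round(t,4),rect(q2))
    b=(X>.4)&(X<.8)&(Y>.05)&(Y<.4)
    for nm,mm in(("cabtop",b&(Z>.142)&(Z<.16)),("front",b&(Z>.125)&(Z<.142)&(hsv[...,2]>120)),("barz",b&(Z>.10)&(Z<.122)&(X<.49))):
        if mm.sum()>5: print(nm,mm.sum(),rect(C[mm]),np.median(C[mm],0))
    m=(abs(X-.45)<.06)&(abs(Y-.03)<.05)&(Z>.016)&(Z<.03); print("button",rect(C[m]),np.median(Z[m]))
cv2.imwrite("pics/crop.png",np.hstack([cv2.resize(cv2.imread("pics/top0.png")[155:255,150:280],None,fx=3,fy=3,interpolation=3),cv2.resize(cv2.imread("pics/top0.png")[155:255,290:400],None,fx=3,fy=3,interpolation=3)]))
E
```

```text
scene table z -0.001521584834978884
bin rim (array([ 549.5, -239.6]), array([244.9, 290.6]), 6.5) 0.06228723522833779
[215. 246.] 226 top 0.0608 (array([ 488.7, -154.8]), array([28.8, 29.9]), 39.0)
[312. 252.] 105 top 0.0812 (array([711.1, -23. ]), array([ 7.2, 18.6]), 69.4)
[247. 264.] 520 top 0.0501 (array([ 593. , -144.7]), array([51.1, 51.7]), 85.2)
[192. 270.] 328 top 0.0505 (array([ 491.8, -241.8]), array([24.8, 42.1]), 82.6)
[220. 289.] 368 top 0.0551 (array([ 590.3, -239.8]), array([40.6, 39.6]), 46.3)
[172. 301.] 772 top 0.0483 (array([ 511.5, -335.7]), array([56.1, 27.9]), 11.4)
[206. 320.] 534 top 0.0334 (array([ 624.7, -318.6]), array([ 30.7, 105.9]), 82.2)
cabtop 3965 (array([699.5, 218.6]), array([217.7, 216.2]), 85.9) [0.70299016 0.20461552 0.14868079]
front 397 (array([564. , 226.3]), array([205.8,  30.4]), 85.6) [0.56038535 0.21947078 0.1345775 ]
button (array([417.7,  57.5]), array([37.6, 52.1]), 88.4) 0.023579718166244046
top table z -0.000545231400627344
bin rim (array([ 547.4, -236. ]), array([241.9, 287.5]), 6.3) 0.06338838746479603
[367. 185.] 284 top 0.0351 (array([ 616.5, -314.5]), array([30.3, 90. ]), 82.8)
[315. 191.] 271 top 0.0529 (array([ 592.5, -142.3]), array([49.9, 50. ]), 84.4)
[344. 192.] 173 top 0.0573 (array([ 589.3, -236.7]), array([38.5, 39.1]), 26.7)
[371. 216.] 425 top 0.0488 (array([ 510.2, -333.6]), array([54.1, 26.8]), 13.6)
[345. 223.] 183 top 0.0526 (array([ 491.2, -239.2]), array([23.6, 40. ]), 84.7)
[318. 224.] 101 top 0.0626 (array([ 487.3, -153.5]), array([28.4, 29.2]), 1.0)
cabtop 4973 (array([677.4, 222.4]), array([211.1, 258. ]), 85.7) [0.6941861  0.21900779 0.1495853 ]
front 462 (array([568.7, 230.7]), array([202.6,  41.9]), 86.3) [0.55850137 0.23121211 0.13586177]
button (array([416.3,  51.2]), array([45.5, 12.6]), 8.7) 0.02426014406270216
```

View pics/crop.png

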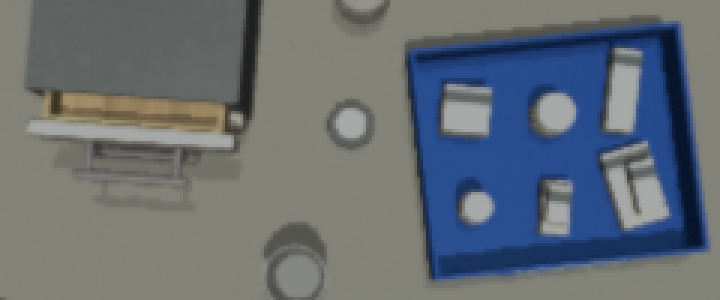

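The left half of the crop shows the handle bar running from about px (176,213) to (212,216), with its shadow below, and the button at (266,197). The right half confirms the long carton at (367,185): it measures 90×30 mm with its top at 34 mm. Now I'll get the handle and button from rays in both views.

```bash
python3 - <<'E'
from h import *
t=cv2.imread("pics/top0.png");s=cv2.imread("pics/scene0.png")
f=lambda im,x0,y0,w,h,k:cv2.resize(im[y0:y0+h,x0:x0+w],None,fx=k,fy=k,interpolation=cv2.INTER_NEAREST)
cv2.imwrite("pics/hand.png",np.hstack([f(t,155,180,85,45,4),f(s,285,130,85,90,4)[:180*1],] if 0 else [cv2.copyMakeBorder(f(t,155,180,85,50,4),0,200,0,0,0),f(s,280,130,100,100,4)]))
def ray(n,u,v,z):
    m=camera_model(n);T=np.linalg.inv(m["extrinsics"]);d=T[:3,:3]@np.linalg.inv(m["K"])@[u,v,1];o=T[:3,3];return o+d*(z-o[2])/d[2]
for n,im,(u,v) in(("top",t,(266,197)),("scene",s,(281,230))):
    g=cv2.cvtColor(im,cv2.COLOR_BGR2GRAY)[v-14:v+15,u-14:u+15]
    m=(g>185).astype(np.uint8); M=cv2.moments(m,True); c=(u-14+M["m10"]/M["m00"],v-14+M["m01"]/M["m00"])
    print(n,g.max(),m.sum(),c,ray(n,*c,.022))
    C=cloud(n,np.load(n+"_d.npy")); r=C[int(round(c[1]))-2:int(round(c[1]))+3,int(round(c[0]))-2:int(round(c[0]))+3]; print(np.median(r.reshape(-1,3),0))
for n in("top","scene"):
    C=cloud(n,np.load(n+"_d.npy")); x=C[(C[...,0]>.4)&(C[...,0]<.56)&(C[...,1]>.12)&(C[...,1]<.34)&(C[...,2]>.06)&(C[...,2]<.13)]
    print(n,len(x),np.round(x[::max(1,len(x)//12)],3).tolist())
E
```

```text
Traceback (most recent call last):
ZeroDivisionError: float division by zero
```

View pics/hand.png

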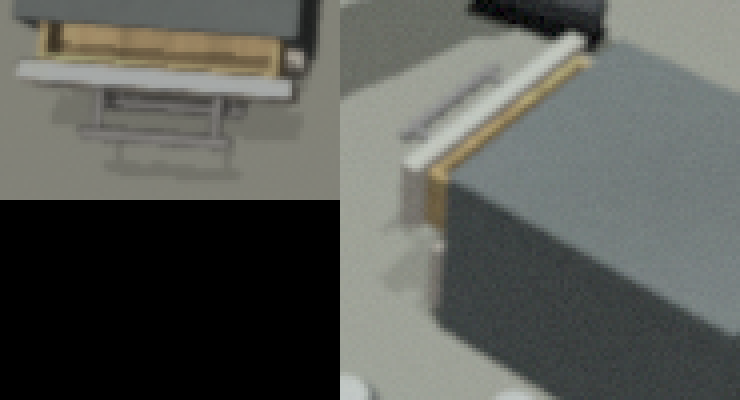

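The bar's ends are at (174.5,212.2) and (212.5,216.2) in the top view, and at about (295,164) and (319.5,147.5) in the scene view. The drawer is slightly open.

```bash
cat >> h.py <<'E'
def ray(n,u,v,z):
    m=camera_model(n);T=np.linalg.inv(m["extrinsics"]);d=T[:3,:3]@np.linalg.inv(m["K"])@[u,v,1];o=T[:3,3];return o+d*(z-o[2])/d[2]
def tri(a,b):
    P=[camera_model(n)["K"]@camera_model(n)["extrinsics"][:3] for n in("top","scene")]
    q=cv2.triangulatePoints(P[0],P[1],np.float64(a),np.float64(b));return (q[:3]/q[3]).ravel()
E
python3 - <<'E'
from h import *
np.set_printoptions(precision=4,suppress=True)
t=cv2.imread("pics/top0.png");s=cv2.imread("pics/scene0.png"); cc=[]
for n,im,(u,v) in(("top",t,(266,197)),("scene",s,(281,230))):
    g=cv2.cvtColor(im,cv2.COLOR_BGR2GRAY)[v-12:v+13,u-12:u+13]
    m=(g>(int(g.max())+int(np.median(g)))/2).astype(np.uint8); M=cv2.moments(m,True); c=(u-12+M["m10"]/M["m00"],v-12+M["m01"]/M["m00"]);cc.append(c)
    print(n,g.max(),np.median(g),m.sum(),c,ray(n,*c,.022))
print("button tri",tri(*cc))
A=[(174.5,212.2),(212.5,216.2)];B=[(295,164.2),(319.5,147.5)]
print("bar",[ray("top",*a,.112) for a in A],[ray("scene",*b,.112) for b in B],tri(A[0],B[1]),tri(A[1],B[0]))
for n in("top","scene"):
    C=cloud(n,np.load(n+"_d.npy"));X,Y,Z=C[...,0],C[...,1],C[...,2]
    q=C[(X>.55)&(X<.85)&(Y>.08)&(Y<.36)&(Z>.144)&(Z<.16)]; n_=cv2.convexHull((q[:,:2]*1000).astype(np.float32)); print(cv2.approxPolyDP(n_,12,True).reshape(-1,2),np.median(q[:,2]))
    q=C[(X>.4)&(X<.57)&(Y>.12)&(Y<.34)&(Z>.06)&(Z<.126)]
    print(n,len(q)); print(q[::max(1,len(q)//8)])
E
```

```text
top 170 129.0 71 (266.5492957746479, 195.80281690140845) [0.5788 0.0144 0.022 ]
scene 199 159.0 78 (280.6025641025641, 227.94871794871796) [0.5813 0.012  0.022 ]
button tri [0.5793 0.0145 0.0183]
bar [array([0.5179, 0.2913, 0.112 ]), array([0.5062, 0.1765, 0.112 ])] [array([0.5111, 0.1738, 0.112 ]), array([0.5242, 0.2855, 0.112 ])] [0.5188 0.2935 0.1047] [0.5072 0.1779 0.1072]
[[824.0518 317.2581]
 [598.9676 330.8053]
 [587.5544 123.9254]
 [806.2964 108.1304]] 0.14959234792756282
top 294
[[0.5687 0.2697 0.1253]
 [0.5536 0.3041 0.0943]
 [0.5486 0.2354 0.0842]
 [0.543  0.1297 0.1159]
 [0.5275 0.2745 0.1137]
 [0.5188 0.2328 0.1106]
 [0.5151 0.1885 0.1228]
 [0.5124 0.1801 0.1184]
 [0.5063 0.1921 0.1182]]
[[823.5379 314.1719]
 [602.0191 328.2111]
 [584.1872 122.6729]
 [809.6196 107.2279]] 0.14868871145275375
scene 321
[[0.5699 0.3294 0.1238]
 [0.5217 0.2584 0.1139]
 [0.5105 0.2105 0.1155]
 [0.5682 0.2315 0.115 ]
 [0.5672 0.1949 0.1233]
 [0.5604 0.139  0.1238]
 [0.5685 0.1379 0.1138]
 [0.5695 0.1376 0.0993]
 [0.5697 0.1297 0.0699]]
```

```bash
python3 -m pendant '{"travel":[[0,0,0],[0,0,0],[0,0,0],[0,0,0],[0,0,0],[0,0,0],[0,0,0],[0,0,0],[0,0,0],[0,0,0]],"angular":[[0,0,1],[0,0,1],[0,0,1],[0,0,1],[0,0,1],[0,0,1],[0,0,1],[0,0,1],[0,0,1],[0,0,1]],"fingers":[-0.4,-0.4,-0.4,-0.4,-0.4,-0.4,-0.4,-0.4,-0.4,-0.4]}'
python3 -m pendant '{"travel":[[0,0,0],[0,0,0],[0,0,0],[0,0,0],[0,0,0],[0,0,0],[0,0,0],[0,0,0],[0,0,0],[0,0,0]],"angular":[[0,0,1],[0,0,1],[0,0,1],[0,0,1],[0,0,1],[0,0,1],[0,0,1],[0,0,1],[0,0,1],[0,0,0.2]],"fingers":[-0.4,-0.4,-0.4,-0.4,-0.4,-0.4,-0.4,-0.4,-0.4,-0.4]}'
cat > go.py <<'E'
import sys;from h import *
from scipy.spatial.transform import Rotation as R
s=sense();r=R.from_euler('xyz',s['eef_rot'],degrees=True);a=[float(x) for x in sys.argv[1:]]
d=r.inv().apply(np.array(a[:3])-s['tool_pos'])/.025
print("pos",np.round(s['tool_pos'],4),"rot",np.round(s['eef_rot'],1),"gap",round(s['finger_gap'],4),"grip",round(s['grasp_force'],1),"t",s['time'],"j",np.round(s['joints']),"F",np.round(s['contact_force'],1))
print("units",np.round(d,2))
if len(a)>3: print("turn units",np.round((r.inv()*R.from_euler('xyz',[180,0,a[3]],degrees=True)).as_rotvec(degrees=True)/4,2))
E
python3 go.py .515 .231 .2 85.8
```

```text
time: 1.1
tool_pos: [0.164, 0.5248, 0.2309]
eef_rot: [-180.0, 0.0, 122.5]
contact_force: [-0.7, -0.1, -0.2]
finger_gap: 0.026
grasp_force: 0.0
time: 2.1
tool_pos: [0.164, 0.5248, 0.2309]
eef_rot: [-180.0, 0.0, 85.8]
contact_force: [-0.5, -0.9, 0.1]
finger_gap: 0.0254
grasp_force: 0.0
pos [0.164  0.5248 0.2309] rot [-180.     0.    85.8] gap 0.0254 grip 0.0 t 2.1 j [ 73.   5.  10.  95.  -0. 167.] F [-0.5 -0.9  0.1]
units [-10.68  14.87   1.24]
turn units [-0.    0.01 -0.01]
```

```bash
python3 -m pendant '{"travel":[[-0.71,0.99,0],[-0.71,0.99,0],[-0.71,0.99,0],[-0.71,0.99,0],[-0.71,0.99,0],[-0.71,0.99,0],[-0.71,0.99,0],[-0.71,0.99,0],[-0.71,0.99,0],[-0.71,0.99,0]],"angular":[[0,0,0],[0,0,0],[0,0,0],[0,0,0],[0,0,0],[0,0,0],[0,0,0],[0,0,0],[0,0,0],[0,0,0]],"fingers":[-0.4,-0.4,-0.4,-0.4,-0.4,-0.4,-0.4,-0.4,-0.4,-0.4]}'
python3 -m pendant '{"travel":[[-0.71,0.99,0],[-0.71,0.99,0],[-0.71,0.99,0],[-0.71,0.99,0],[-0.71,0.99,0],[0,0,0.6],[0,0,0.6],[0,0,0]],"angular":[[0,0,0],[0,0,0],[0,0,0],[0,0,0],[0,0,0],[0,0,0],[0,0,0],[0,0,0]],"fingers":[-0.4,-0.4,-0.4,-0.4,-0.4,-0.4,-0.4,-0.4]}'
python3 go.py .515 .231 .091 85.8
python3 - <<'E'
from h import *
p,d=get_image("scene");q,e=get_image("top")
print(proj("scene",[.515,.231,.2]),proj("scene",[.515,.231,.112]))
cv2.imwrite("pics/a.png",np.hstack([cv2.resize(p[90:190,250:350],None,fx=4,fy=4),cv2.resize(q[150:250,150:250],None,fx=4,fy=4)]))
E
```

```text
time: 3.1
tool_pos: [0.3988, 0.329, 0.2311]
eef_rot: [-180.0, 0.0, 85.9]
contact_force: [1.0, 0.7, 0.3]
finger_gap: 0.0254
grasp_force: 0.0
time: 3.9
tool_pos: [0.5144, 0.232, 0.199]
eef_rot: [-179.8, 0.1, 85.9]
contact_force: [0.4, -0.6, 0.6]
finger_gap: 0.0257
grasp_force: 0.0
pos [0.5144 0.232  0.199 ] rot [-1.798e+02  1.000e-01  8.590e+01] gap 0.0257 grip 0.0 t 3.9 j [ 24.   7.   8.  92.   0. 118.] F [ 0.4 -0.6  0.6]
units [-0.03  0.04  4.32]
turn units [-0.05  0.02  0.02]
[308.64591404 130.75232127] [307.07143877 155.10410755]
```

View pics/a.png

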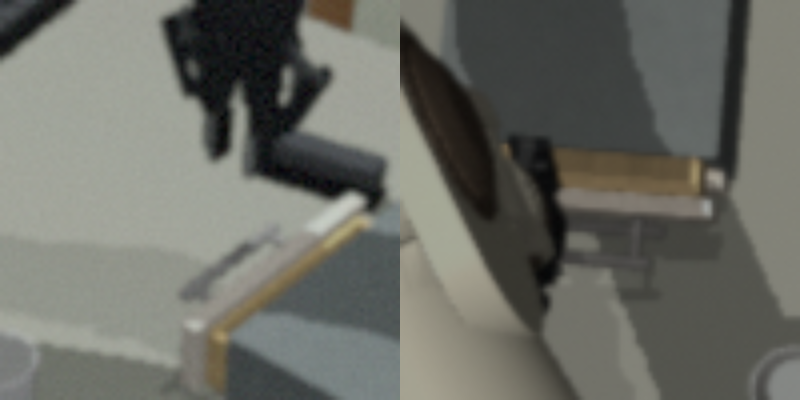

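The left half shows the open fingers above the bar, whose middle is at px (307.5,155.5); the predicted position was (307.1,155.1), so they agree. Going down to straddle the bar.

```bash
python3 -m pendant '{"travel":[[0,0,0.6],[0,0,0.6],[0,0,0.6],[0,0,0.5],[0,0,0.3],[0,0,0.3]],"angular":[[0,0,0],[0,0,0],[0,0,0],[0,0,0],[0,0,0],[0,0,0]],"fingers":[-0.4,-0.4,-0.4,-0.4,-0.4,-0.4]}' && python3 -m pendant '{"travel":[[0,0,0.4],[0,0,0.4],[0,0,0.4],[0,0,0.2],[0,0,0]],"angular":[[0,0,0],[0,0,0],[0,0,0],[0,0,0],[0,0,0]],"fingers":[-0.4,-0.4,-0.4,-0.4,-0.4]}'
```

```text
time: 4.6
tool_pos: [0.5152, 0.2328, 0.1289]
eef_rot: [180.0, -0.0, 85.9]
contact_force: [0.1, 0.6, 0.1]
finger_gap: 0.0254
grasp_force: 0.0
time: 5.1
tool_pos: [0.5163, 0.2326, 0.0955]
eef_rot: [179.8, -0.1, 85.8]
contact_force: [0.7, -2.5, 9.4]
finger_gap: 0.0259
grasp_force: 3.7
```

```bash
python3 -m pendant '{"travel":[[0,0,-0.15],[0,0,0],[0,0,0],[0,0,0],[0,0,0],[0,0,0]],"angular":[[0,0,0],[0,0,0],[0,0,0],[0,0,0],[0,0,0],[0,0,0]],"fingers":[-0.4,-0.4,-0.7,-1,-1,-1]}'
python3 - <<'E'
from h import *
p,d=get_image("scene");q,e=get_image("top")
cv2.imwrite("pics/b.png",np.hstack([cv2.resize(p[90:190,250:350],None,fx=4,fy=4),cv2.resize(q[150:250,150:250],None,fx=4,fy=4)]))
E
```

```text
time: 5.7
tool_pos: [0.5149, 0.2326, 0.0973]
eef_rot: [-180.0, 0.0, 85.9]
contact_force: [-0.7, -1.7, 0.0]
finger_gap: 0.009
grasp_force: 58.4
```

View pics/b.png

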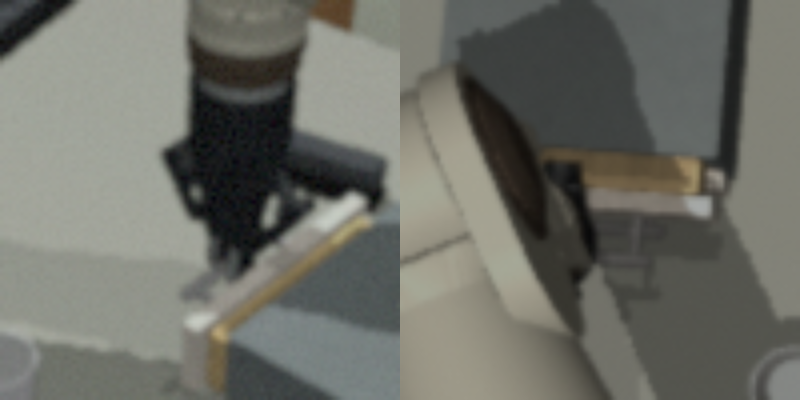

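The fingers hold the bar (gap 9 mm, grip 58 N). Now I'll pull it out along −tool y.

```bash
python3 -m pendant '{"travel":[[0,-0.2,0],[0,-0.5,0],[0,-0.6,0],[0,-0.6,0],[0,-0.6,0],[0,-0.6,0],[0,-0.6,0],[0,-0.6,0],[0,-0.5,0],[0,-0.2,0]],"angular":[[0,0,0],[0,0,0],[0,0,0],[0,0,0],[0,0,0],[0,0,0],[0,0,0],[0,0,0],[0,0,0],[0,0,0]],"fingers":[-1,-1,-1,-1,-1,-1,-1,-1,-1,-1]}'; python3 -m pendant '{"travel":[[0,0,0],[0,0,0]],"angular":[[0,0,0],[0,0,0]],"fingers":[-1,-1]}'
```

```text
time: 6.8
tool_pos: [0.3888, 0.2416, 0.0973]
eef_rot: [-180.0, 0.0, 85.9]
contact_force: [2.1, -0.6, -5.2]
finger_gap: 0.009
grasp_force: 58.7
time: 7.0
tool_pos: [0.3901, 0.2415, 0.0973]
eef_rot: [-180.0, 0.0, 85.9]
contact_force: [-0.4, -1.1, -3.9]
finger_gap: 0.0088
grasp_force: 58.9
```

```bash
python3 -m pendant '{"travel":[[0,0,0],[0,0,0],[0,0,0],[0,0,-0.3],[0,0,-1],[0,0,-1],[0,0,-1],[0,0,-1],[0,0,-1],[0,0,-0.7]],"angular":[[0,0,0],[0,0,0],[0,0,0],[0,0,0],[0,0,0],[0,0,0],[0,0,0],[0,0,0],[0,0,1],[0,0,1]],"fingers":[-0.4,-0.4,-0.4,-0.4,-0.4,-0.4,-0.4,0.35,0.35,0.35]}'
python3 -m pendant '{"travel":[[0,0,0],[0,0,0],[0,0,0],[0,0,0],[0,0,0],[0,0,0],[0,0,0],[0,0,0],[0,0,0],[0,0,0]],"angular":[[0,0,1],[0,0,1],[0,0,1],[0,0,1],[0,0,1],[0,0,1],[0,0,1],[0,0,1],[0,0,1],[0,0,1]],"fingers":[0.35,0.35,0.35,0.35,0.35,0.35,0.35,0.35,0.35,0.35]}'
python3 -m pendant '{"travel":[[0,0,0],[0,0,0],[0,0,0],[0,0,0],[0,0,0],[0,0,0],[0,0,0],[0,0,0],[0,0,0],[0,0,0]],"angular":[[0,0,1],[0,0,1],[0,0,1],[0,0,1],[0,0,1],[0,0,1],[0,0,1],[0,0,1],[0,0,1],[0,0,1]],"fingers":[0.35,0.35,0.35,0.35,0.35,0.35,0.35,0.35,0.35,0.35]}'
python3 go.py .617 -.315 .2 -7.2
python3 - <<'E'
from h import *
for n in("top","scene"):
    p,d=get_image(n);C=cloud(n,d);cv2.imwrite(f"pics/o_{n}.png",p)
    X,Y,Z=C[...,0],C[...,1],C[...,2];g=p.max(2)
    m=(X>.34)&(X<.47)&(Y>.1)&(Y<.37)&(Z>.128)&(Z<.148); print(n,m.sum(),"front",rect(C[m]))
    m=(X>.44)&(X<.6)&(Y>.15)&(Y<.3)&(Z>.07)&(Z<.1); print("floor",m.sum(),np.median(Z[m]))
E
```

```text
time: 8.0
tool_pos: [0.3906, 0.2417, 0.25]
eef_rot: [179.9, -0.1, 77.7]
contact_force: [-0.4, 0.3, 0.8]
finger_gap: 0.0577
grasp_force: 0.0
time: 9.0
tool_pos: [0.3905, 0.2416, 0.2483]
eef_rot: [180.0, -0.0, 37.7]
contact_force: [-0.1, 0.6, -0.3]
finger_gap: 0.0576
grasp_force: 0.0
time: 10.0
tool_pos: [0.4391, 0.0998, 0.2484]
eef_rot: [-173.7, 1.7, 8.9]
contact_force: [-0.1, 0.2, 0.1]
finger_gap: 0.0575
grasp_force: 0.0
pos [0.4391 0.0998 0.2484] rot [-173.7    1.7    8.9] gap 0.0575 grip 0.0 t 10.0 j [  9.  -7.   0.  99.   6. 180.] F [-0.1  0.2  0.1]
units [ 4.52 17.58 -0.12]
turn units [-1.5   0.64  4.  ]
top 189 front (array([440.3, 294.2]), array([92.7, 29.4]), 79.3)
floor 939 0.0845977252511323
scene 286 front (array([442.3, 236. ]), array([205.2,  43.2]), 89.1)
floor 826 0.08378261785808089
```

Joint 6 reached its 180° limit there. Moving towards the bin frees it, so I'll translate first and then finish the turn.

```bash
python3 -m pendant '{"travel":[[0.2,0.8,0],[0.2,0.9,0],[0.2,0.9,0],[0.2,0.9,0],[0.2,0.9,0],[0.2,0.9,0],[0.2,0.9,0],[0.2,0.9,0],[0.2,0.9,0],[0,0,0]],"angular":[[0,0,0],[0,0,0],[0,0,0],[0,0,0],[0,0,0],[0,0,0],[0,0,0],[0,0,0],[0,0,0],[0,0,0]],"fingers":[0.35,0.35,0.35,0.35,0.35,0.35,0.35,0.35,0.35,0.35]}'
python3 go.py .617 -.315 .2 -7.2
```

```text
time: 11.1
tool_pos: [0.5145, -0.0903, 0.2241]
eef_rot: [-173.8, 1.8, 9.0]
contact_force: [-0.6, 0.5, -0.1]
finger_gap: 0.0578
grasp_force: 0.0
pos [ 0.5145 -0.0903  0.2241] rot [-173.8    1.8    9. ] gap 0.0578 grip 0.0 t 11.1 j [-13.   5.   9.  98.   5. 158.] F [-0.6  0.5 -0.1]
units [ 2.68  9.56 -0.16]
turn units [-1.48  0.66  4.01]
```

```bash
python3 -m pendant '{"travel":[[0,0,-0.2],[0,0,-0.2],[0,0,-0.2],[0,0,0],[0,0,0]],"angular":[[-0.37,0.165,1],[-0.37,0.165,1],[-0.37,0.165,1],[-0.37,0.165,1],[0,0,0]],"fingers":[0.35,0.35,0.35,0.35,0.35]}'
python3 go.py .617 -.315 .2 -7.2
```

```text
time: 11.6
tool_pos: [0.5142, -0.0888, 0.2405]
eef_rot: [-180.0, -0.1, -7.1]
contact_force: [0.3, 0.1, 0.4]
finger_gap: 0.0577
grasp_force: 0.0
pos [ 0.5142 -0.0888  0.2405] rot [-1.8e+02 -1.0e-01 -7.1e+00] gap 0.0577 grip 0.0 t 11.6 j [-10.   1.   7.  96.   0. 177.] F [0.3 0.1 0.4]
units [5.19 8.48 1.63]
turn units [-0.01 -0.03  0.04]
```

```bash
python3 -m pendant '{"travel":[[0.5,0.85,0.1],[0.52,0.85,0.2],[0.52,0.85,0.2],[0.52,0.85,0.2],[0.52,0.85,0.2],[0.52,0.85,0.2],[0.52,0.85,0.2],[0.52,0.85,0.2],[0.52,0.85,0.1],[0.52,0.85,0]],"angular":[[0,0,0],[0,0,0],[0,0,0],[0,0,0],[0,0,0],[0,0,0],[0,0,0],[0,0,0],[0,0,0],[0,0,0]],"fingers":[0.35,0.35,0.35,0.35,0.35,0.35,0.35,0.35,0.35,0.35]}'
python3 -m pendant '{"travel":[[0,0,0.3],[0,0,0]],"angular":[[0,0,0],[0,0,0]],"fingers":[0.35,0.35]}'
python3 go.py .617 -.315 .011 -7.2
python3 - <<'E'
from h import *
p,d=get_image("scene")
m=camera_model("scene")
C=cloud("scene",d);print(proj("scene",[.617,-.315,.033]))
cv2.imwrite("pics/c.png",cv2.resize(p[220:370,120:290],None,fx=4,fy=4))
E
```

```text
time: 12.6
tool_pos: [0.6169, -0.3171, 0.1988]
eef_rot: [-179.9, 0.0, -6.9]
contact_force: [0.1, 0.4, 0.8]
finger_gap: 0.0576
grasp_force: 0.0
time: 12.8
tool_pos: [0.6163, -0.3164, 0.1901]
eef_rot: [-179.9, 0.1, -7.0]
contact_force: [0.2, 0.3, -0.5]
finger_gap: 0.0577
grasp_force: 0.0
pos [ 0.6163 -0.3164  0.1901] rot [-1.799e+02  1.000e-01 -7.000e+00] gap 0.0577 grip 0.0 t 12.8 j [-27.  25.  30.  95.   0. 160.] F [ 0.2  0.3 -0.5]
units [ 0.03 -0.04  7.17]
turn units [-0.03  0.02  0.04]
[206.19990432 317.95699772]
```

View pics/c.png

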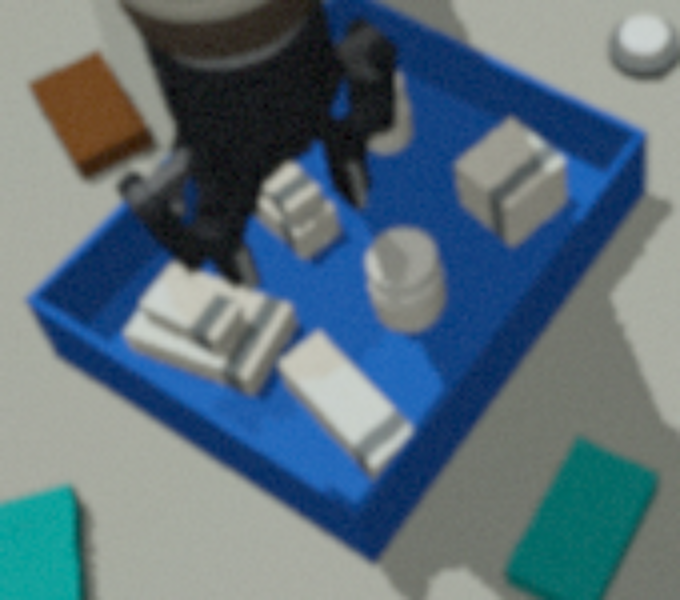

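The pack's top centre appears at px (206.5,318.7), against a predicted (206.2,318.0). Both sides are clear for the fingers, so I'll descend.

```bash
python3 -m pendant '{"travel":[[0,0,0.6],[0,0,0.9],[0,0,1],[0,0,1],[0,0,0.8],[0,0,0.6],[0,0,0.6],[0,0,0.4],[0,0,0.4],[0,0,0.3]],"angular":[[0,0,0],[0,0,0],[0,0,0],[0,0,0],[0,0,0],[0,0,0],[0,0,0],[0,0,0],[0,0,0],[0,0,0]],"fingers":[0.35,0.35,0.35,0.35,0.35,0.35,0.35,0.35,0.35,0.35]}'
python3 -m pendant '{"travel":[[0,0,0.2],[0,0,0.2],[0,0,0.1],[0,0,0]],"angular":[[0,0,0],[0,0,0],[0,0,0],[0,0,0]],"fingers":[0.35,0.35,0.35,0.35]}'; python3 go.py .617 -.315 .008 -7.2
```

```text
time: 13.85
tool_pos: [0.6168, -0.3169, 0.0265]
eef_rot: [-180.0, -0.1, -7.1]
contact_force: [0.1, 0.2, 0.8]
finger_gap: 0.0573
grasp_force: 0.0
time: 14.25
tool_pos: [0.6171, -0.3172, 0.0158]
eef_rot: [180.0, -0.1, -7.1]
contact_force: [-2.1, 1.1, 5.0]
finger_gap: 0.058
grasp_force: 2.6
pos [ 0.6171 -0.3172  0.0158] rot [ 1.8e+02 -1.0e-01 -7.1e+00] gap 0.058 grip 2.6 t 14.25 j [-27.  26.  11.  76.   0. 160.] F [-2.1  1.1  5. ]
units [-0.02 -0.09  0.31]
turn units [ 0.   -0.03  0.02]
```

```bash
python3 -m pendant '{"travel":[[0,0,0],[0,0,0]],"angular":[[0,0,0],[0,0,0]],"fingers":[0.35,0.35]}'; python3 -c "
from plant import *
p,d=get_image('scene');import cv2
cv2.imwrite('pics/d.png',cv2.resize(p[260:360,140:260],None,fx=5,fy=5))"
```

```text
time: 14.45
tool_pos: [0.6171, -0.3172, 0.0158]
eef_rot: [180.0, -0.1, -7.1]
contact_force: [-1.9, 0.6, 5.5]
finger_gap: 0.0579
grasp_force: 2.7
```

View pics/d.png

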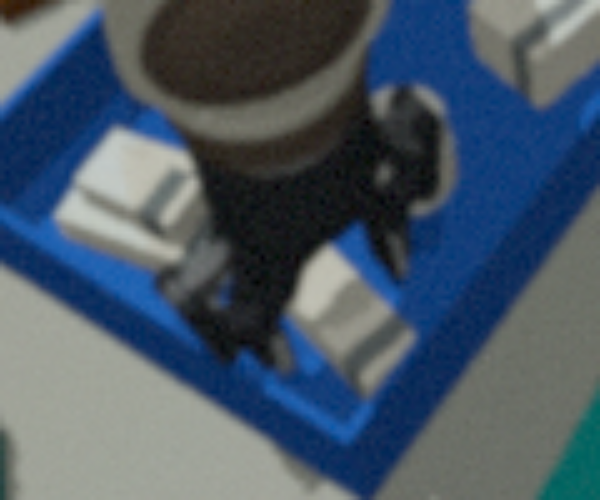

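The fingers straddle the pack in the picture. The light 5 N contact looks like the left finger's linkage touching the bin wall. I'll narrow the opening, go a little lower, then close.

```bash
python3 -m pendant '{"travel":[[0,0,-0.1],[0,0.04,0],[0,0,0],[0,0,0.1],[0,0,0.1]],"angular":[[0,0,0],[0,0,0],[0,0,0],[0,0,0],[0,0,0]],"fingers":[0,0,0,0,0]}'
```

```text
time: 15.0
tool_pos: [0.6167, -0.317, 0.0123]
eef_rot: [-179.9, -0.1, -7.1]
contact_force: [-2.3, 7.8, 6.1]
finger_gap: 0.0425
grasp_force: 0.0
```

```bash
python3 -m pendant '{"travel":[[0,-0.1,0],[0,-0.05,0],[0,0,0],[0,0,0]],"angular":[[0,0,0],[0,0,0],[0,0,0],[0,0,0]],"fingers":[0,0,0,0]}'
python3 -m pendant '{"travel":[[0,0,0],[0,0,0],[0,0,0],[0,0,0],[0,0,0]],"angular":[[0,0,0],[0,0,0],[0,0,0],[0,0,0],[0,0,0]],"fingers":[-0.3,-1,-1,-1,-1]}'
```

```text
time: 15.4
tool_pos: [0.617, -0.3142, 0.0119]
eef_rot: [-180.0, -0.0, -7.1]
contact_force: [0.5, 1.0, -0.6]
finger_gap: 0.0427
grasp_force: 0.0
time: 15.9
tool_pos: [0.6171, -0.3143, 0.0122]
eef_rot: [-180.0, -0.1, -7.1]
contact_force: [0.8, -0.5, 2.9]
finger_gap: 0.0288
grasp_force: 60.9
```

Contact is gone and the pack is gripped (gap 29 mm, grip 61 N). Lifting.

```bash
python3 -m pendant '{"travel":[[0,0,-0.3],[0,0,-0.6],[0,0,-0.8],[0,0,-1],[0,0,-1],[0,0,-1],[0,0,-1],[0,0,-1],[0,0,-1],[0,0,-0.8]],"angular":[[0,0,0],[0,0,0],[0,0,0],[0,0,0],[0,0,0],[0,0,0],[0,0,0],[0,0,0],[0,0,0],[0,0,0]],"fingers":[-1,-1,-1,-1,-1,-1,-1,-1,-1,-1]}'; python3 go.py .50 .22 .22 85.8
python3 - <<'E'
from h import *
for n in("scene","top"):
    p,d=get_image(n);C=cloud(n,d);X,Y,Z=C[...,0],C[...,1],C[...,2]
    for nm,(x0,x1,y0,y1,z0,z1) in dict(heldregion=(.53,.71,-.37,-.26,.19,.24),binleft=(.56,.68,-.36,-.28,.02,.05)).items():
        m=(X>x0)&(X<x1)&(Y>y0)&(Y<y1)&(Z>z0)&(Z<z1)&(p.min(2)>110); print(n,nm,m.sum())
o=cv2.imread("pics/o_scene.png");t=cv2.imread("pics/o_top.png")
cv2.imwrite("pics/e.png",np.hstack([cv2.resize(p[130:290,110:240],None,fx=3,fy=3),cv2.resize(get_image("scene")[0][150:310,110:240],None,fx=3,fy=3)]))
E
```

```text
time: 16.9
tool_pos: [0.6168, -0.3142, 0.2275]
eef_rot: [-180.0, -0.2, -7.1]
contact_force: [1.0, -1.0, -0.6]
finger_gap: 0.0286
grasp_force: 60.5
pos [ 0.6168 -0.3142  0.2275] rot [-180.    -0.2   -7.1] gap 0.0286 grip 60.5 t 16.9 j [-27.  26.  35.  99.   0. 160.] F [ 1.  -1.  -0.6]
units [ -7.28 -20.62   0.28]
turn units [  0.03  -0.03 -23.23]
scene heldregion 87
scene binleft 2
top heldregion 0
top binleft 0
```

View pics/e.png

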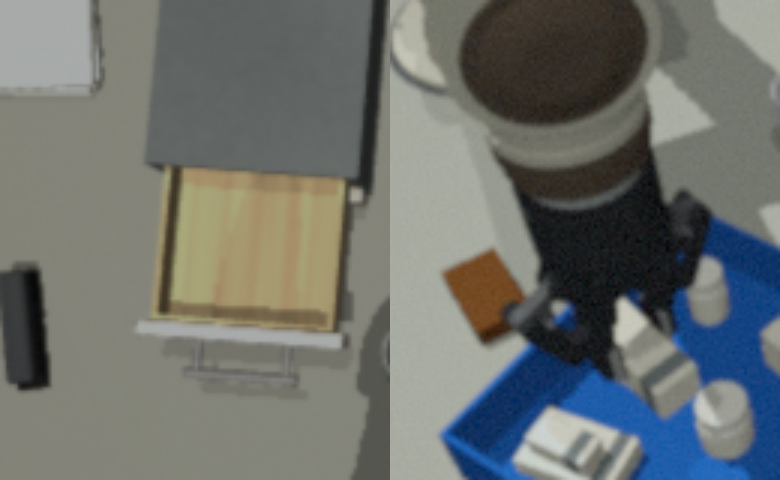

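The top view shows the drawer open, with its clear floor around px (194,212). The scene view shows the pack held level above the bin and the other stock left behind. I'll turn here, then carry it over.

```bash
python3 -m pendant '{"travel":[[0,0,0],[0,0,0],[0,0,0],[0,0,0],[0,0,0],[0,0,0],[0,0,0],[0,0,0],[0,0,0],[0,0,0]],"angular":[[0,0,-1],[0,0,-1],[0,0,-1],[0,0,-1],[0,0,-1],[0,0,-1],[0,0,-1],[0,0,-1],[0,0,-1],[0,0,-1]],"fingers":[-1,-1,-1,-1,-1,-1,-1,-1,-1,-1]}'
python3 -m pendant '{"travel":[[0,0,0],[0,0,0],[0,0,0],[0,0,0],[0,0,0],[0,0,0],[0,0,0],[0,0,0],[0,0,0],[0,0,0]],"angular":[[0,0,-1],[0,0,-1],[0,0,-1],[0,0,-1],[0,0,-1],[0,0,-1],[0,0,-1],[0,0,-1],[0,0,-1],[0,0,-1]],"fingers":[-1,-1,-1,-1,-1,-1,-1,-1,-1,-1]}'
python3 -m pendant '{"travel":[[0,0,0],[0,0,0],[0,0,0],[0,0,0],[0,0,0]],"angular":[[0,0,-1],[0,0,-1],[0,0,-1],[0,0,-0.2],[0,0,0]],"fingers":[-1,-1,-1,-1,-1]}'
python3 go.py .515 .231 .22 85.8
python3 - <<'E'
from h import *
print(ray("top",110+253/3,130+247/3,.085),ray("top",110+175/3,130+245/3,.085),ray("top",110+333/3,130+245/3,.085),ray("top",110+245/3,130+325/3,.12),ray("top",110+240/3,130+377/3,.112))
E
```

```text
time: 18.05
tool_pos: [0.6165, -0.314, 0.223]
eef_rot: [-179.9, -0.0, 33.1]
contact_force: [-0.1, -0.0, 0.3]
finger_gap: 0.0288
grasp_force: 60.4
time: 19.05
tool_pos: [0.6165, -0.314, 0.223]
eef_rot: [-179.9, -0.1, 73.1]
contact_force: [0.7, 0.2, -0.3]
finger_gap: 0.0289
grasp_force: 60.4
time: 19.55
tool_pos: [0.6166, -0.3141, 0.2236]
eef_rot: [-180.0, -0.1, 85.6]
contact_force: [-0.6, 0.0, -0.4]
finger_gap: 0.0289
grasp_force: 60.4
pos [ 0.6166 -0.3141  0.2236] rot [-1.80e+02 -1.00e-01  8.56e+01] gap 0.0289 grip 60.4 t 19.55 j [-27.  26.  35.  99.   0.  67.] F [-0.6  0.  -0.4]
units [21.43 -5.72  0.17]
turn units [-0.   -0.02 -0.04]
[0.51952485 0.2367618  0.085     ] [0.52131708 0.31697623 0.085     ] [0.52187195 0.15445694 0.085     ] [0.43925781 0.23650553 0.12      ] [0.38743393 0.2421579  0.112     ]
```

```bash
python3 -m pendant '{"travel":[[0.6,-0.15,0],[0.98,-0.26,0],[0.98,-0.26,0],[0.98,-0.26,0],[0.98,-0.26,0],[0.98,-0.26,0],[0.98,-0.26,0],[0.98,-0.26,0],[0.98,-0.26,0],[0.98,-0.26,0]],"angular":[[0,0,0],[0,0,0],[0,0,0],[0,0,0],[0,0,0],[0,0,0],[0,0,0],[0,0,0],[0,0,0],[0,0,0]],"fingers":[-1,-1,-1,-1,-1,-1,-1,-1,-1,-1]}'
python3 -m pendant '{"travel":[[0.98,-0.26,0],[0.98,-0.26,0],[0.98,-0.26,0],[0.98,-0.26,0],[0.98,-0.26,0],[0.98,-0.26,0],[0.98,-0.26,0],[0.98,-0.26,0],[0.98,-0.26,0],[0.98,-0.26,0]],"angular":[[0,0,0],[0,0,0],[0,0,0],[0,0,0],[0,0,0],[0,0,0],[0,0,0],[0,0,0],[0,0,0],[0,0,0]],"fingers":[-1,-1,-1,-1,-1,-1,-1,-1,-1,-1]}'
python3 -m pendant '{"travel":[[0.98,-0.26,0],[0.9,-0.3,0],[0.4,-0.1,0],[0,0,0]],"angular":[[0,0,0],[0,0,0],[0,0,0],[0,0,0]],"fingers":[-1,-1,-1,-1]}'
python3 go.py .515 .234 .0935 85.8
```

```text
time: 20.55
tool_pos: [0.572, -0.0737, 0.2243]
eef_rot: [180.0, -0.0, 85.6]
contact_force: [1.4, 0.4, -1.0]
finger_gap: 0.0286
grasp_force: 60.4
time: 21.55
tool_pos: [0.5256, 0.1754, 0.2244]
eef_rot: [180.0, -0.0, 85.6]
contact_force: [0.4, 0.3, -1.0]
finger_gap: 0.0286
grasp_force: 60.4
time: 21.95
tool_pos: [0.5136, 0.2333, 0.2244]
eef_rot: [180.0, -0.0, 85.7]
contact_force: [0.4, 0.9, -0.6]
finger_gap: 0.0288
grasp_force: 60.4
pos [0.5136 0.2333 0.2244] rot [180.   -0.   85.7] gap 0.0288 grip 60.4 t 21.95 j [ 24.   7.  11.  94.   0. 119.] F [ 0.4  0.9 -0.6]
units [0.03 0.05 5.24]
turn units [ 0.01 -0.01 -0.01]
```

Over the clear part of the drawer. Lowering to just above the floor.

```bash
python3 -m pendant '{"travel":[[0,0,0.5],[0,0,0.8],[0,0,0.8],[0,0,0.8],[0,0,0.7],[0,0,0.5],[0,0,0.4],[0,0,0.3],[0,0,0.2],[0,0,0]],"angular":[[0,0,0],[0,0,0],[0,0,0],[0,0,0],[0,0,0],[0,0,0],[0,0,0],[0,0,0],[0,0,0],[0,0,0]],"fingers":[-1,-1,-1,-1,-1,-1,-1,-1,-1,-1]}'
```

```text
time: 22.95
tool_pos: [0.5139, 0.2325, 0.0993]
eef_rot: [180.0, -0.0, 85.7]
contact_force: [-0.1, 0.2, -0.5]
finger_gap: 0.0287
grasp_force: 60.4
```

```bash
python3 -m pendant '{"travel":[[0,0,0.1],[0,0,0.08],[0,0,0.08],[0,0,0]],"angular":[[0,0,0],[0,0,0],[0,0,0],[0,0,0]],"fingers":[-1,-1,-1,-1]}'
```

```text
time: 23.35
tool_pos: [0.5139, 0.2326, 0.093]
eef_rot: [180.0, -0.0, 85.7]
contact_force: [-0.8, 0.1, 0.3]
finger_gap: 0.0288
grasp_force: 60.4
```

```bash
python3 -m pendant '{"travel":[[0,0,0.05],[0,0,0.04],[0,0,0]],"angular":[[0,0,0],[0,0,0],[0,0,0]],"fingers":[-1,-1,-1]}'
```

```text
time: 23.65
tool_pos: [0.5145, 0.2327, 0.0922]
eef_rot: [179.8, -0.1, 85.7]
contact_force: [0.0, -1.3, 6.9]
finger_gap: 0.0286
grasp_force: 61.2
```

It's on the floor (7 N up). Releasing and rising.

```bash
python3 -m pendant '{"travel":[[0,0,0],[0,0,0],[0,0,0],[0,0,0],[0,0,0],[0,0,-0.2],[0,0,-0.5],[0,0,-0.8],[0,0,-0.8],[0,0,-0.8]],"angular":[[0,0,0],[0,0,0],[0,0,0],[0,0,0],[0,0,0],[0,0,0],[0,0,0],[0,0,0],[0,0,0],[0,0,0]],"fingers":[-0.25,0.1,0.1,0.1,0.1,0.1,0.1,0.1,0.1,0.1]}'
python3 go.py .3905 .2415 .0972 85.8
python3 - <<'E'
from h import *
p,d=get_image("scene");q,e=get_image("top")
C=cloud("scene",d);X,Y,Z=C[...,0],C[...,1],C[...,2]
m=(X>.46)&(X<.58)&(Y>.15)&(Y<.31)&(Z>.105)&(Z<.12)&(p.max(2)-p.min(2)<30);print(m.sum(),np.median(Z[m]),rect(C[m]))
cv2.imwrite("pics/f.png",np.hstack([cv2.resize(p[90:190,230:350],None,fx=4,fy=4),cv2.resize(q[160:260,150:230],None,fx=4,fy=4)]))
E
```

```text
time: 24.65
tool_pos: [0.514, 0.2326, 0.1705]
eef_rot: [179.9, -0.1, 85.7]
contact_force: [0.3, -0.4, -0.3]
finger_gap: 0.047
grasp_force: 0.0
pos [0.514  0.2326 0.1705] rot [ 1.799e+02 -1.000e-01  8.570e+01] gap 0.047 grip 0.0 t 24.65 j [ 24.   6.   4.  88.   0. 119.] F [ 0.3 -0.4 -0.3]
units [-0.02 -4.96  2.92]
turn units [ 0.02 -0.02 -0.03]
214 0.11125216816506378 (array([515.6, 230.3]), array([90.6, 32. ]), 84.6)
```

View pics/f.png

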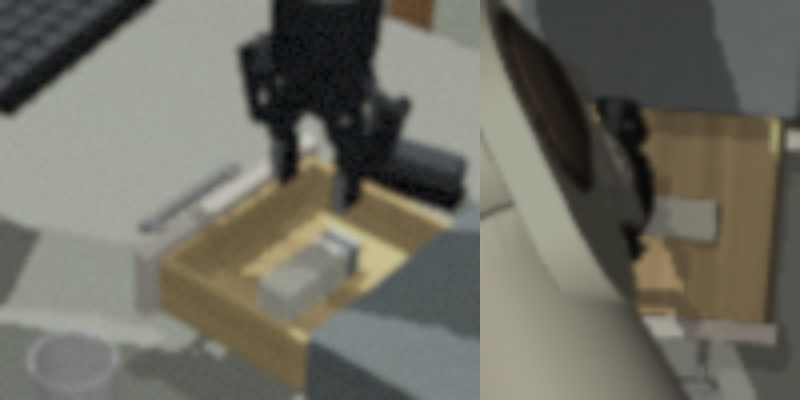

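The pack lies flat in the drawer: its top is at 111 mm and it is centred at (0.516, 0.230). Next I'll go back to the bar at (0.390, 0.2415), grip it and push.

```bash
python3 -m pendant '{"travel":[[0,0,-0.8],[0,-0.7,0],[0,-0.9,0],[0,-0.9,0],[0,-0.9,0],[0,-0.9,0],[0,-0.66,0],[0,0,0],[0,0,0.5],[0,0,0.7]],"angular":[[0,0,0],[0,0,0],[0,0,0],[0,0,0],[0,0,0],[0,0,0],[0,0,0],[0,0,0],[0,0,0],[0,0,0]],"fingers":[0.1,-0.4,-0.4,-0.4,-0.4,-0.4,-0.4,-0.4,-0.4,-0.4]}'
python3 go.py .3905 .2415 .0972 85.8
```

```text
time: 25.75
tool_pos: [0.3913, 0.2421, 0.1579]
eef_rot: [179.9, -0.1, 85.7]
contact_force: [0.2, -2.1, -0.9]
finger_gap: 0.0255
grasp_force: 0.0
pos [0.3913 0.2421 0.1579] rot [ 1.799e+02 -1.000e-01  8.570e+01] gap 0.0255 grip 0.0 t 25.75 j [ 32.  -8. -11.  87.   0. 126.] F [ 0.2 -2.1 -0.9]
units [-0.03 -0.04  2.43]
turn units [ 0.03 -0.02 -0.03]
```

```bash
python3 -m pendant '{"travel":[[0,0,0.5],[0,0,0.5],[0,0,0.4],[0,0,0.4],[0,0,0.3],[0,0,0.25],[0,0,0]],"angular":[[0,0,0],[0,0,0],[0,0,0],[0,0,0],[0,0,0],[0,0,0],[0,0,0]],"fingers":[-0.4,-0.4,-0.4,-0.4,-0.4,-0.4,-0.4]}'
python3 -m pendant '{"travel":[[0,0,0],[0,0,0],[0,0,0],[0,0,0]],"angular":[[0,0,0],[0,0,0],[0,0,0],[0,0,0]],"fingers":[-0.7,-1,-1,-1]}'
```

```text
time: 26.45
tool_pos: [0.39, 0.2418, 0.0989]
eef_rot: [180.0, -0.0, 85.7]
contact_force: [-0.0, -0.2, 0.6]
finger_gap: 0.0257
grasp_force: 0.0
time: 26.85
tool_pos: [0.3905, 0.242, 0.1001]
eef_rot: [179.9, -0.1, 85.7]
contact_force: [-0.6, -0.4, 3.2]
finger_gap: 0.0086
grasp_force: 58.7
```

```bash
python3 -m pendant '{"travel":[[0,0.15,0],[0,0.3,0],[0,0.4,0],[0,0.5,0],[0,0.5,0],[0,0.5,0],[0,0.5,0],[0,0.5,0],[0,0.5,0],[0,0.5,0]],"angular":[[0,0,0],[0,0,0],[0,0,0],[0,0,0],[0,0,0],[0,0,0],[0,0,0],[0,0,0],[0,0,0],[0,0,0]],"fingers":[-1,-1,-1,-1,-1,-1,-1,-1,-1,-1]}'
python3 -m pendant '{"travel":[[0,0.5,0],[0,0.4,0],[0,0.3,0],[0,0.2,0],[0,0.1,0],[0,0,0]],"angular":[[0,0,0],[0,0,0],[0,0,0],[0,0,0],[0,0,0],[0,0,0]],"fingers":[-1,-1,-1,-1,-1,-1]}'
```

```text
time: 27.85
tool_pos: [0.5003, 0.2341, 0.1001]
eef_rot: [179.9, -0.1, 85.7]
contact_force: [-1.9, 2.4, 5.6]
finger_gap: 0.0088
grasp_force: 59.3
time: 28.45
tool_pos: [0.5378, 0.2314, 0.1002]
eef_rot: [179.9, -0.1, 85.7]
contact_force: [1.1, 3.2, 5.1]
finger_gap: 0.0084
grasp_force: 59.2
```

```bash
python3 -m pendant '{"travel":[[0,0.12,0],[0,0.08,0],[0,0.08,0],[0,0.08,0],[0,0,0]],"angular":[[0,0,0],[0,0,0],[0,0,0],[0,0,0],[0,0,0]],"fingers":[-1,-1,-1,-1,-1]}'
```

```text
time: 28.95
tool_pos: [0.5426, 0.2311, 0.1001]
eef_rot: [-179.7, -0.1, 85.8]
contact_force: [-20.2, 4.3, 14.5]
finger_gap: 0.0083
grasp_force: 60.5
```

The drawer stopped at 20 N with x = 0.5426 (0.5445 expected), so it is shut. Easing off, opening and rising.

```bash
python3 -m pendant '{"travel":[[0,-0.12,0],[0,0,0],[0,0,0],[0,0,0],[0,0,-0.3],[0,0,-0.6],[0,0,-1],[0,0,-1],[0,0,-1],[0,0,-1]],"angular":[[0,0,0],[0,0,0],[0,0,0],[0,0,0],[0,0,0],[0,0,0],[0,0,0],[0,0,0],[0,0,0],[0,0,0]],"fingers":[-1,-0.4,-0.4,-0.4,-0.4,-0.4,-0.4,-0.4,-1,-1]}'
python3 go.py .579 .014 .2 85.8
python3 - <<'E'
from h import *
for n in("scene","top"):
    p,d=get_image(n);C=cloud(n,d);X,Y,Z=C[...,0],C[...,1],C[...,2]
    m=(X>.5)&(X<.64)&(Y>.1)&(Y<.36)&(Z>.128)&(Z<.142)&(p.min(2)>120); print(n,m.sum(),rect(C[m]))
    m=(X>.5)&(X<.75)&(Y>.1)&(Y<.36)&(p[...,2].astype(int)-p[...,0]>40); print("wood px",m.sum())
E
```

```text
time: 29.95
tool_pos: [0.5421, 0.2304, 0.2248]
eef_rot: [179.9, -0.1, 85.7]
contact_force: [-0.3, -0.2, -0.0]
finger_gap: 0.0001
grasp_force: 0.0
pos [0.5421 0.2304 0.2248] rot [ 1.799e+02 -1.000e-01  8.570e+01] gap 0.0001 grip 0.0 t 29.95 j [ 23.  10.  15.  95.   0. 117.] F [-0.3 -0.2 -0. ]
units [-8.52  2.12  0.99]
turn units [ 0.03 -0.02 -0.03]
scene 84 (array([580.6, 223.2]), array([200.2,   9.3]), 86.5)
wood px 0
top 15 (array([576.9, 132.8]), array([10.1, 11.7]), 81.2)
wood px 0
```

There is no wood visible and the front face is at x≈0.58, so the drawer is shut. On to the button with the fingers closed.

```bash
python3 -m pendant '{"travel":[[-0.85,0.21,0],[-0.85,0.21,0],[-0.85,0.21,0],[-0.85,0.21,0],[-0.85,0.21,0],[-0.85,0.21,0],[-0.85,0.21,0],[-0.85,0.21,0],[-0.85,0.21,0],[-0.85,0.21,0]],"angular":[[0,0,0],[0,0,0],[0,0,0],[0,0,0],[0,0,0],[0,0,0],[0,0,0],[0,0,0],[0,0,0],[0,0,0]],"fingers":[-1,-1,-1,-1,-1,-1,-1,-1,-1,-1]}'
python3 -m pendant '{"travel":[[0,0,0.5],[0,0,1],[0,0,1],[0,0,1],[0,0,1],[0,0,1],[0,0,0.8],[0,0,0.5],[0,0,0.3],[0,0,0]],"angular":[[0,0,0],[0,0,0],[0,0,0],[0,0,0],[0,0,0],[0,0,0],[0,0,0],[0,0,0],[0,0,0],[0,0,0]],"fingers":[-1,-1,-1,-1,-1,-1,-1,-1,-1,-1]}'
python3 go.py .579 .014 .024 85.8
```

```text
time: 31.05
tool_pos: [0.5785, 0.0136, 0.2227]
eef_rot: [179.9, -0.0, 85.7]
contact_force: [0.6, -0.4, -0.6]
finger_gap: -0.0001
grasp_force: 0.0
time: 32.05
tool_pos: [0.5782, 0.0149, 0.044]
eef_rot: [-180.0, -0.0, 85.7]
contact_force: [-0.6, -0.4, 0.1]
finger_gap: -0.0001
grasp_force: 0.0
pos [0.5782 0.0149 0.044 ] rot [-180.    -0.    85.7] gap -0.0001 grip 0.0 t 32.05 j [ 1.  9. -6. 75.  0. 96.] F [-0.6 -0.4  0.1]
units [-0.03  0.04  0.8 ]
turn units [-0.   -0.01 -0.02]
```

```bash
python3 -m pendant '{"travel":[[0,0,0.4],[0,0,0.3],[0,0,0.15],[0,0,0.1],[0,0,0.1],[0,0,0.1],[0,0,0]],"angular":[[0,0,0],[0,0,0],[0,0,0],[0,0,0],[0,0,0],[0,0,0],[0,0,0]],"fingers":[-1,-1,-1,-1,-1,-1,-1]}'
```

```text
time: 32.75
tool_pos: [0.5785, 0.0147, 0.0162]
eef_rot: [179.9, -0.0, 85.7]
contact_force: [-3.0, -0.7, 4.7]
finger_gap: -0.0001
grasp_force: 2.3
```

```bash
python3 -m pendant '{"travel":[[0,0,0.08],[0,0,0.06],[0,0,0.05],[0,0,0],[0,0,0]],"angular":[[0,0,0],[0,0,0],[0,0,0],[0,0,0],[0,0,0]],"fingers":[-1,-1,-1,-1,-1]}'
```

```text
time: 33.25
tool_pos: [0.5789, 0.0147, 0.0155]
eef_rot: [179.8, -0.1, 85.7]
contact_force: [-16.6, 0.6, 34.3]
finger_gap: 0.0
grasp_force: 17.7
```

The button has bottomed out (34 N, 6.5 mm down). Letting go, rising and checking everything.

```bash
python3 -m pendant '{"travel":[[0,0,-0.3],[0,0,-0.6],[0,0,-1],[0,0,-1],[0,0,-1],[0,0,-1],[0,0,-1],[0,0,-1],[0,0,0],[0,0,0]],"angular":[[0,0,0],[0,0,0],[0,0,0],[0,0,0],[0,0,0],[0,0,0],[0,0,0],[0,0,0],[0,0,0],[0,0,0]],"fingers":[-1,-1,-1,-1,-1,-1,-1,-1,-1,-1]}'
python3 - <<'E'
from h import *
p0=cv2.imread("pics/scene0.png");p,d=get_image("scene");C=cloud("scene",d);C0=cloud("scene",np.load("scene_d.npy"))
for c in (C0,C):
    X,Y,Z=c[...,0],c[...,1],c[...,2]
    for nm,(x0,x1,y0,y1,z0,z1) in dict(button=(.55,.61,-.015,.045,.016,.03),beaker=(.4,.52,.03,.12,.03,.09),bottle=(.65,.78,-.05,.06,.05,.14),stapler=(.38,.56,.4,.52,.03,.06),front=(.5,.64,.1,.36,.128,.14)).items():
        m=(X>x0)&(X<x1)&(Y>y0)&(Y<y1)&(Z>z0)&(Z<z1)
        print(nm,m.sum(),np.round(np.mean(c[m],0),3) if m.any() else "")
w=(C[...,0]>.42)&(C[...,0]<.68)&(C[...,1]<-.08)&(C[...,1]>-.4)&(C[...,2]>.068)&(C[...,2]<.15);print("above rim px",w.sum())
E
```

```text
time: 34.25
tool_pos: [0.5789, 0.0146, 0.1842]
eef_rot: [179.9, -0.0, 85.7]
contact_force: [-0.6, -0.3, -0.8]
finger_gap: 0.0001
grasp_force: 0.0
button 102 [0.583 0.01  0.02 ]
beaker 285 [0.427 0.063 0.055]
bottle 539 [ 0.729 -0.013  0.086]
stapler 241 [0.444 0.487 0.041]
front 369 [0.567 0.205 0.134]
button 104 [0.582 0.01  0.02 ]
beaker 285 [0.427 0.064 0.055]
bottle 542 [ 0.729 -0.013  0.085]
stapler 239 [0.444 0.487 0.041]
front 153 [0.593 0.177 0.135]
above rim px 4
```

The button is back up, the bystanders haven't moved and the drawer is shut, so I'm handing in.

```bash
python3 -c "
from plant import *
print(hand_in())"
```

```text
the job is handed in; nothing more can be done
None
```

The job is handed in: the long carton lies flat in the shut top drawer, the call button was pressed to the bottom (34 N) and came back up, no other stock was taken from the bin, and the beaker, bottle and stapler did not move; the judge returned no result.

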